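# Show a sample tube over the viewer's light window

### The arm

A 6-joint arm with a two-finger parallel gripper is mounted at the origin on the work surface; the furniture and walls round the work are solid. World frame = base frame: x ahead of the robot, y to its left, z up, the work surface at z = 0. Lengths are in m, angles in rad, forces in N, time in s.
With the tool pointing down it reaches from about 0.425 to 0.925 m from the base axis. Payload 12.5 kg.
Tool frame: the origin (TCP) lies midway between the tips of the shut fingers; the grasp point (between the pads) lies grasp_offset behind it (grasp_offset is the distance from the TCP to the grasp point, in m); z points along the fingers, y is the line along which they close (so a half turn about z gives the same grasp; the last joint's range is limited). The gripper opens to 85 mm and grips with 20 to 120 N. Pads are 22 mm wide; open, the fingers measure 114 mm over their backs; the gripper's body (76 mm by 85 mm) begins 54 mm behind the grasp point. The pads swing forward as they close: fully open they stand 13 mm farther back than shut.
Start: joints at [-1.443, 0.491, 1.559, -0, 1.092, -0.106], TCP at [0.145, -0.608, 0.231] pointing down, gripper open.
Joint ranges: [-3.1, 3.1], [-0.84, 2.19], [0.05, 2.79], [-1.13, 4.28], [0.06, 2.93], [-2.69, 2.69]. Speed limits (rad/s): [2.22, 2.22, 2.79, 3.14, 3.14, 3.14].

### API

Orientations are given as a rotation vector (axis times angle).
In Python, from workcell import read_state, read_camera, camera_model, job_done, silhouettes, tip_of, grasp_offset gives the robot as it stands.
- The arm moves only by the tool move_arm, never from a script. Its argument "rows" is a list of rows, each a list of 3 entries, a list of its own where there are three numbers: the shift along the world's x, y, z in mm, then the turn, a rotation vector about the world's x, y, z in rad, then the opening, from 0 (shut) to 1 (fully open). A call has exactly 5 rows; each row shifts and turns the commanded pose from where the row before left it; what a row does not reach is not made up. A row lasts 1/8 s, in which the tool goes at most 62.5 mm and 10.7 degrees, less where a joint would pass 70% of its speed; a pose out of reach is approached as far as the arm can. A call is refused whole if a number of a shift passes 62.5 or a number of a turn 0.188, either way. A call with a gripper value outside its range is refused whole. The fingers move at their own pace and stop on an object; the grip force is fixed at half the most. Time passes only in rows, so rows that do not move let the fingers close, or fill a call up. It gives the time, the measured TCP pose, the force, the opening and the grip force at its end, in the units of the state.
- read_state(): the state, without advancing time (a new reading comes with each control period).
- read_camera(name): name is "scene" or "top"; returns the picture (384x512x3 uint8, red, green, blue); there is no depth.
- camera_model(name): a dict with "intrinsics" (3x3 intrinsics, pixels), "R" (3x3) and "t" (3): a world point X has camera coordinates R X + t. Camera axes: x right, y down, z forward; pixel columns grow to the right and rows downward; lengths in m; the calibration is good to about 2 mm. A picture is of the moment at which its call begins. camera_model takes no time and is no camera call.
- job_done(): hands the job in; it is judged then, once.
Trained networks look in the newest picture that a camera, given by its name, has taken for a name from the list of things; names that differ only in an ending like _2 or _b are one class to them, and where a whole thing is asked for, a point or a joint stands for the part that bears it (a point fixed in the world has none). Each returns a list of dicts, best first, with "score" (0 to 1); they miss things now and then, are a little off and sometimes report something else, mostly with a low value. They report only what shows in the picture. A call takes as long as a camera call. They do not tell look-alikes from the thing itself.
- silhouettes(thing, camera): "pixels" (384x512 bool, what is visible of it) and "position" ([row, column] in pixels, amid what is visible of it).
- tip_of(thing, camera): "position" ([row, column] in pixels: a listed point, or the origin of a listed thing).
The state is a dict: "time_s": time; "joints": joint angles; "qvel": joint speeds; "joint_torque": joint torques, N m; "tool_pos": TCP position; "eef_rot": TCP orientation; "contact_force": force on the tool from outside, world axes, zero at the start; "moment": the same for the moment, N m; "width": opening from 0.0 (shut) to 1.0 (fully open); "grasp_force": force on a finger pad.
Only numpy, scipy, OpenCV 4.12 (cv2) and the standard library are available. Lean on these libraries where they do the work, as an engineer would, in place of code of your own. Each camera call takes 0.05 s, during which the arm holds its last target. There are 200 camera calls.

### The job

Lay the loose capped sample tube down in the two-post cradle of the tube viewer and let go of it. Then pull the viewer's spring-return shutter out by its handle until its pointer lines up with the tip of the mark clip, and finish while still holding it there, the tube lying undisturbed in the cradle. Leave everything else on the desk where it is.

Things in the scene. Friction and masses are not known exactly. Their poses are not given: they have to be found in the camera images.
- tube_center (a point): Centre of the sample tube: clear round tube with a red screw cap, lying loose on the desk (does not roll); 106 mm long, body 18 mm across, cap at one end 24 mm across, 20 to 30 g. The point is 10.5 mm above its underside, midway along it; x runs along the tube, z up. Grip it across the body near its middle.
- cradle (a point): Where the tube's centre belongs, 65.5 mm above the desk, the tube lying along x (either way round). Two aluminium posts 6 mm thick stand 27 mm either side along x, each with a notch 22 mm wide, floor 55 mm above the desk, mouth flared to about 42 mm, tops 77 mm up. Between the posts (48 mm clear) it is open down to 16 mm, so fingers fit past the tube. y points away from the handle.
- handle (a point): Centre of the shutter's handle: upright black block 34 (x) x 16 (y, along the pull) x 34 mm high, top 76 mm above the desk, on a thinner stem. Shut, it is 85 mm from the cradle along the cradle's -y. It slides straight along -y, away from the cradle, 0 to 70 mm; a spring (3 N shut, 1 N more per 10 mm) returns it when let go. Starts shut. Axes as the cradle's.
- pointer_tip (a point): Tip of the flat steel pointer on the front of the handle's stem, in line with the handle's centre, 30 mm in -x from it and 19.5 mm above the desk; moves with the shutter. Axes as the cradle's.
- mark_tip (a point): Nose of the mark clip, a small aluminium clip (10 x 14 x 9 mm, with a short pin on top) fixed on the front margin of the viewer's plate, 19.5 mm above the desk. Axes as the cradle's. The pointer lines up with it when both have the same place along y: a pull of 25 to 55 mm from shut, different each time.
- viewer: The tube viewer: low grey bench-top light box, base plate 84 (x) x 205 (y) x 12 mm, fixed to the desk, carrying the cradle over its white window and the sliding shutter. Origin on the desk, under the handle's place when shut; the cradle is 85 mm along its +y. Axes as the cradle's.
- shutter: The shutter, a flat plate with its handle (one part). Origin 59 mm below the handle point, level with the desk; axes as the cradle's.
- tube: The sample tube itself; origin on its underside below tube_center; axes as there.
- marker: Black marker pen lying on the desk, 136 mm long, 19 mm thick; not to be moved. Origin at its underside's middle.
- tape_roll: Roll of packing tape lying flat, 97 mm across, 24 mm high, at the right; not to be moved. Origin at its underside's middle.
- label_roll: White roll of labels, 60 x 76 x 32 mm, at the left; not to be moved. Origin at its underside's middle.
Not all that is in view belongs to the job. There is more than one size of the tube; the job needs the smaller.

How it is judged:
On the way, in this order (a step that is already met when the one before it is completed fails the run):
1. the tube lies in the cradle, let go, while the shutter is still shut (x of tube_center in the frame of cradle between -0.015 and 0.015 m and y of tube_center in the frame of cradle between -0.005 and 0.005 m and z of tube_center in the frame of cradle between -0.004 and 0.004 m and angle between the x axis of tube_center and the x axis of cradle, either way round below 0.12 rad and contact force between tube and the fingers below 0.05 N and y of handle in the frame of cradle above -0.088 m), for 0.3 s.
2. the shutter's pointer is held at the mark (y of pointer_tip in the frame of mark_tip between -0.005 and 0.005 m and contact force between shutter and the fingers above 1 N), for 0.5 s.
At the end, for the whole second after the job is handed in: Tube at rest in both cradle notches (centre within 15 mm along, 5 mm across, 4 mm in height, 0.12 rad) and untouched by the fingers; the fingers still hold the shutter (over 1 N), still, its pointer within 5 mm of the mark tip along the pull (all of step 2 and x of tube_center in the frame of cradle between -0.015 and 0.015 m and y of tube_center in the frame of cradle between -0.005 and 0.005 m and z of tube_center in the frame of cradle between -0.004 and 0.004 m and angle between the x axis of tube_center and the x axis of cradle, either way round below 0.12 rad and contact force between tube and the fingers below 0.05 N and linear speed of shutter below 0.01 m/s and linear speed of tube below 0.02 m/s); the arm keeps its last pose, push and grip.
It fails at once if the black marker is moved by more than 25 mm (distance of marker from where it was at the start of the episode above 0.025 m).
It fails at once if the tape roll is moved by more than 25 mm (distance of tape_roll from where it was at the start of the episode above 0.025 m).
It fails at once if the label roll is moved by more than 25 mm (distance of label_roll from where it was at the start of the episode above 0.025 m).
It also fails if it takes over 48 s, if anything falls off the work surface, if the arm or the gripper's body presses on something with over 40 N, if the wrist force passes 120 N, or if a joint passes its speed limit or range.

## Working session

There is one attempt and no reset: what is moved stays moved. The work goes in short steps, Python scripts to look and compute and a tool call to move; the robot and the scene stay as the last step left them, time stands still between calls to the robot, and variables do not carry over. Pictures are saved under pics/ and viewed, at most 10 in all, crops included, and the job is handed in when it is done.

Besides the shell and the picture viewer there is one more tool, called after "Call:" as name(argument=value, ...) on one line, values as JSON. move_arm: Moves the arm, as the interface text tells. Its arguments: {"type":"object","properties":{"rows":{"type":"array","items":{"type":"array"}}},"required":["rows"]}

```bash
mkdir -p pics; ls
cat > h.py <<'E'
import numpy as np, cv2
from workcell import *
def ray(cam,rc):
    m=camera_model(cam);K=np.array(m["intrinsics"]);R=np.array(m["R"]);t=np.array(m["t"])
    d=R.T@np.linalg.inv(K)@np.array([rc[1],rc[0],1.]);return -R.T@t,d
def at(cam,rc,z):
    c,d=ray(cam,rc);return c+d*(z-c[2])/d[2]
def proj(cam,X):
    m=camera_model(cam);p=np.array(m["intrinsics"])@(np.array(m["R"])@np.array(X)+np.array(m["t"]));return p[1]/p[2],p[0]/p[2]
E
python3 - <<'E'
from h import *
a=read_camera("scene");b=read_camera("top")
cv2.imwrite("pics/s1.png",a[:,:,::-1]);cv2.imwrite("pics/t1.png",b[:,:,::-1])
np.set_printoptions(precision=4,suppress=True)
s=read_state();print(s["tool_pos"],s["eef_rot"],s["width"],grasp_offset if not callable(grasp_offset) else grasp_offset())
for c in("scene","top"):
    print(c,ray(c,(192,256)))
    for n,z in[("tube_center",.0105),("cradle",.0655),("handle",.059),("pointer_tip",.0195),("mark_tip",.0195),("viewer",0),("marker",0),("tape_roll",0),("label_roll",0)]:
        for r in tip_of(n,c)[:3]: print(n,np.round(r["position"],1),round(r["score"],2),at(c,r["position"],z))
E
```

```text
pics
[ 0.1448 -0.6078  0.2308] [-3.1191 -0.3663  0.    ] 1.0024415892682645 0.0187
scene (array([-0.291 ,  0.6678,  0.5218]), array([ 0.6891, -0.6089, -0.3931]))
tube_center [247.5 216.8] 0.6 [0.4398 0.138  0.0105]
tube_center [237.1 300.1] 0.59 [ 0.3474 -0.0234  0.0105]
cradle [187.6 206.7] 0.57 [0.6166 0.0294 0.0655]
handle [186.5 237.2] 0.9 [ 0.5804 -0.0391  0.059 ]
pointer_tip [201.5 243.1] 0.78 [ 0.5671 -0.0457  0.0195]
pointer_tip [247.9 217.8] 0.3 [0.4242 0.1469 0.0195]
mark_tip [199.8 247.4] 0.38 [ 0.5673 -0.0605  0.0195]
viewer [202.5 236.7] 0.66 [ 0.6074 -0.0571  0.    ]
marker [248.9 218.3] 0.6 [0.4477 0.1286 0.    ]
tape_roll [187.7 309.1] 0.51 [ 0.5411 -0.2669  0.    ]
tape_roll [214.5 315.1] 0.17 [ 0.4146 -0.1494  0.    ]
label_roll [253.  169.8] 0.86 [0.5068 0.2148 0.    ]
top (array([ 0.4036, -0.0247,  0.9092]), array([ 0.091 ,  0.0163, -0.9958]))
tube_center [253.1 258.3] 0.58 [ 0.3419 -0.0144  0.0105]
tube_center [216.8 320.4] 0.53 [ 0.4257 -0.1616  0.0105]
cradle [137.1 230.5] 0.76 [0.606  0.046  0.0655]
handle [136.3 271.6] 0.77 [ 0.6085 -0.0472  0.059 ]
pointer_tip [154.  270.5] 0.88 [ 0.5753 -0.0451  0.0195]
mark_tip [138.6 232. ] 0.6 [0.6133 0.0463 0.0195]
mark_tip [155.4 279. ] 0.47 [ 0.5717 -0.0653  0.0195]
viewer [147.5 268.8] 0.97 [ 0.5951 -0.0416  0.    ]
marker [207.7 203.2] 0.82 [0.4499 0.1172 0.    ]
tape_roll [174.  357.5] 0.55 [ 0.5283 -0.2548  0.    ]
label_roll [185.6 165.1] 0.65 [0.504  0.2096 0.    ]
```

View pics/s1.png

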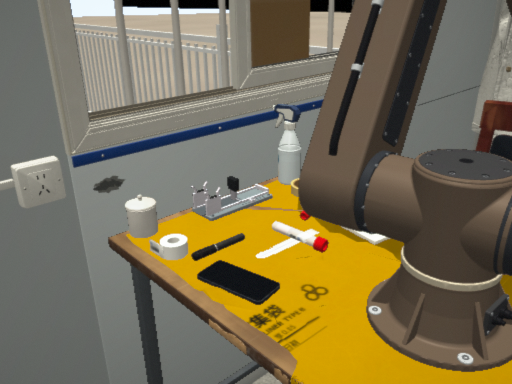

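View pics/t1.png

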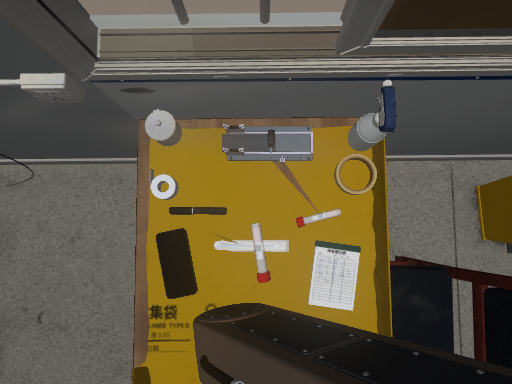

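Candidates for the tube in the top view: the tube at (217,320), about 43 px ≈ 104 mm, and the tube at (252,260), about 58 px ≈ 140 mm. The marker at (211,198) is black and has no red cap. By length I choose (217,320), and I'll check it in a close crop.

Run:
```python
from h import *
b=cv2.imread("pics/t1.png")[115:265,205:365]
cv2.imwrite("pics/c1.png",cv2.resize(b,None,fx=4,fy=4,interpolation=cv2.INTER_CUBIC))
b=read_camera("top")
for n,z in[("tube",.009),("shutter",.059),("viewer",.012)]:
  for r in silhouettes(n,"top")[:3]:
    ys,xs=np.nonzero(r["pixels"]);rc=cv2.minAreaRect(np.stack([xs,ys],1).astype(np.float32))
    P=np.array([at("top",(p[1],p[0]),z)[:2] for p in cv2.boxPoints(rc)])
    e=[P[1]-P[0],P[2]-P[1]]; L=max(e,key=np.linalg.norm)
    print(n,round(r["score"],2),len(xs),P.mean(0).round(4),[np.linalg.norm(q).round(4) for q in e],"ang",np.degrees(np.arctan2(L[1],L[0])).round(1))
```

```text
tube 0.92 626 [ 0.3436 -0.0154] [np.float64(0.0307), np.float64(0.14)] ang -170.1
tube 0.68 338 [ 0.4241 -0.1558] [np.float64(0.1058), np.float64(0.0222)] ang -77.6
shutter 0.72 573 [0.4962 0.2018] [np.float64(0.0543), np.float64(0.0714)] ang -109.9
shutter 0.62 872 [0.5993 0.0056] [np.float64(0.1211), np.float64(0.0486)] ang -90.5
viewer 0.71 3093 [ 0.605  -0.0371] [np.float64(0.2171), np.float64(0.0902)] ang -90.6
```

View pics/c1.png

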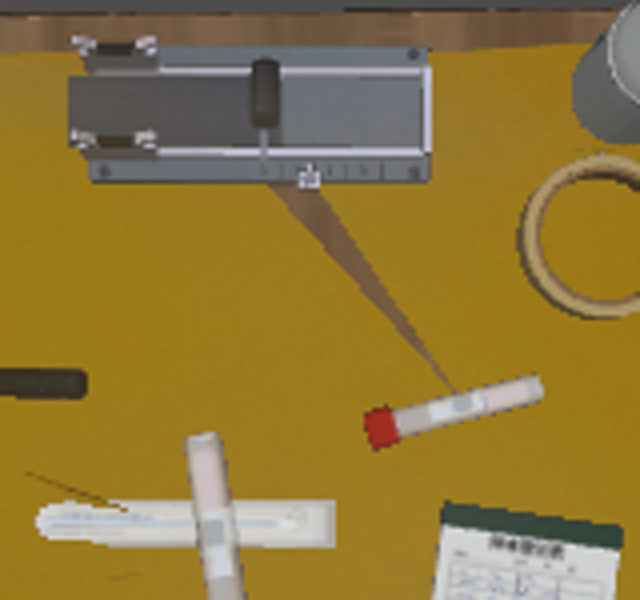

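The crop shows the small tube, with its cap at crop (380,428) and its tip at (543,387). The viewer's post notches are at crop (116,46) and (119,141), the handle at (265,93), the pointer tip at (263,160) and the mark clip at (309,176). This tube measures 106 mm, so (217,319) is the right one.

Run:
```python
from h import *
np.set_printoptions(precision=4,suppress=True)
f=lambda x,y,z:at("top",(115+(y+.5)/4-.5,205+(x+.5)/4-.5),z)[:2]
print("tube",f(454,408,.0105))
for n,a in dict(post_far=(115,47,.074),post_near=(120,141,.074),handle_top=(265,64,.076),pointer=(263,160,.0195),clip=(309,176,.0195),pl=(90,183,.0),pr=(431,183,.0),plate_l=(90,180,.012),plate_r=(430,180,.012),tl=(80,45,.012)).items():print(n,f(*a))
# predicted handle/cradle from plate; scene view check
for r in silhouettes("handle","top")[:2]:print(r["score"],r["position"])
```

```text
tube [ 0.4262 -0.1563]
post_far [0.6284 0.0388]
post_near [0.5748 0.0361]
handle_top [ 0.6174 -0.0452]
pointer [ 0.5738 -0.0448]
clip [ 0.5639 -0.072 ]
pl [0.5643 0.0598]
pr [ 0.5625 -0.1468]
plate_l [0.564  0.0586]
plate_r [ 0.5622 -0.1446]
tl [0.6465 0.0647]
0.86 [140.9, 249.9]
```

Call:
move_arm(rows=[[[28, 45, -8], [0, 0, 0.155], 1], [[28, 45, -8], [0, 0, 0.155], 1], [[28, 45, -8], [0, 0, 0.155], 1], [[28, 45, -8], [0, 0, 0.155], 1], [[28, 45, -8], [0, 0, 0.155], 1]])

```text
time_s: 1.88
tool_pos: [0.2855, -0.3816, 0.1913]
eef_rot: [2.746, 1.524, 0.0]
contact_force: [0.1, 0.0, 0.9]
width: 1.003
grasp_force: 0.0
```

Call:
move_arm(rows=[[[28, 45, -8], [0, 0, 0.155], 1], [[28, 45, -8], [0, 0, 0.155], 1], [[28, 45, -8], [0, 0, 0.155], 1], [[28, 45, -8], [0, 0, 0.155], 1], [[28, 45, -8], [0, 0, 0.155], 0.6]])

```text
time_s: 2.5
tool_pos: [0.4258, -0.1566, 0.1513]
eef_rot: [1.966, 2.449, 0.0]
contact_force: [0.5, -0.2, 0.6]
width: 0.82
grasp_force: 0.0
```

Call:
move_arm(rows=[[[0, 0, -50], [0, 0, 0], 0.6], [[0, 0, -50], [0, 0, 0], 0.6], [[0, 0, -30], [0, 0, 0], 0.6], [[0, 0, -16], [0, 0, 0], 0.6], [[0, 0, -2], [0, 0, 0], 0.6]])

```text
time_s: 3.12
tool_pos: [0.4246, -0.1579, 0.0025]
eef_rot: [-1.972, -2.444, 0.0]
contact_force: [-0.1, -0.5, -0.2]
width: 0.598
grasp_force: 0.0
```

Call:
move_arm(rows=[[[0, 0, 0], [0, 0, 0], 0], [[0, 0, 0], [0, 0, 0], 0], [[0, 0, 0], [0, 0, 0], 0], [[0, 0, 0], [0, 0, 0], 0], [[0, 0, 0], [0, 0, 0], 0]])

```text
time_s: 3.75
tool_pos: [0.4252, -0.1582, 0.0043]
eef_rot: [1.971, 2.444, 0.001]
contact_force: [-0.8, 1.0, 6.3]
width: 0.188
grasp_force: 59.4
```

Call:
move_arm(rows=[[[0, 0, 20], [0, 0, 0], 0], [[0, 0, 30], [0, 0, 0], 0], [[0, 0, 40], [0, 0, 0], 0], [[18, 20, 40], [0, 0, 0.135], 0], [[18, 20, 10], [0, 0, 0.135], 0]])

```text
time_s: 4.38
tool_pos: [0.4619, -0.1179, 0.1465]
eef_rot: [1.618, 2.687, 0.001]
contact_force: [-1.0, -0.1, -0.5]
width: 0.19
grasp_force: 58.5
```

Call:
move_arm(rows=[[[18, 20, 0], [0, 0, 0.135], 0], [[18, 20, 0], [0, 0, 0.135], 0], [[18, 20, 0], [0, 0, 0.135], 0], [[18, 20, 0], [0, 0, 0.135], 0], [[18, 20, 0], [0, 0, 0.135], 0]])

```text
time_s: 5.0
tool_pos: [0.5513, -0.0172, 0.1441]
eef_rot: [0.637, 3.075, 0.0]
contact_force: [-0.1, -1.1, 0.2]
width: 0.193
grasp_force: 58.5
```

Call:
move_arm(rows=[[[18, 20, 0], [0, 0, 0.135], 0], [[18, 20, 0], [0, 0, 0.135], 0], [[18, 20, 0], [0, 0, 0.135], 0], [[0, 0, 0], [0, 0, 0], 0], [[0, 0, 0], [0, 0, 0], 0]])

```text
time_s: 5.62
tool_pos: [0.6043, 0.0418, 0.1436]
eef_rot: [-0.015, -3.141, -0.0]
contact_force: [-0.6, -0.8, -0.2]
width: 0.187
grasp_force: 58.5
```

Run:
```python
from h import *
a=read_camera("scene");b=read_camera("top")
A=cv2.resize(a[130:230,170:300],None,fx=5,fy=5,interpolation=cv2.INTER_CUBIC)
B=cv2.resize(b[90:210,190:350],None,fx=5,fy=5,interpolation=cv2.INTER_CUBIC)
cv2.imwrite("pics/s2.png",A[:,:,::-1]);cv2.imwrite("pics/t2.png",B[:,:,::-1])
s=read_state();print(s["tool_pos"],s["eef_rot"],s["width"],s["contact_force"])
for c in("scene","top"):
  for n in("tube_center","cradle","mark_tip","pointer_tip"):
    print(c,n,[(np.round(r["position"],1),round(r["score"],2)) for r in tip_of(n,c)[:3]])
```

```text
[0.60432925 0.04142869 0.1436221 ] [-1.50386375e-02 -3.14154952e+00 -2.21388954e-05] 0.187676772289163 [-0.67463544 -0.16162048 -0.06308026]
scene tube_center [(array([237., 299.]), 0.85), (array([159.3, 201.8]), 0.69)]
scene cradle [(array([190.9, 205.9]), 0.83), (array([203.5, 237.3]), 0.46), (array([201.6, 234.6]), 0.33)]
scene mark_tip [(array([199.5, 248. ]), 0.47)]
scene pointer_tip [(array([198.6, 240.9]), 0.71)]
top tube_center [(array([251.5, 260.4]), 0.6)]
top cradle []
top mark_tip []
top pointer_tip [(array([155.7, 271.2]), 0.74)]
```

View pics/s2.png

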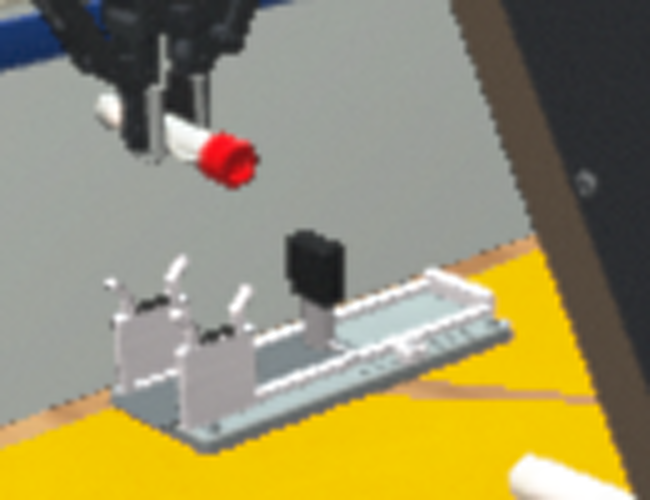

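View pics/t2.png

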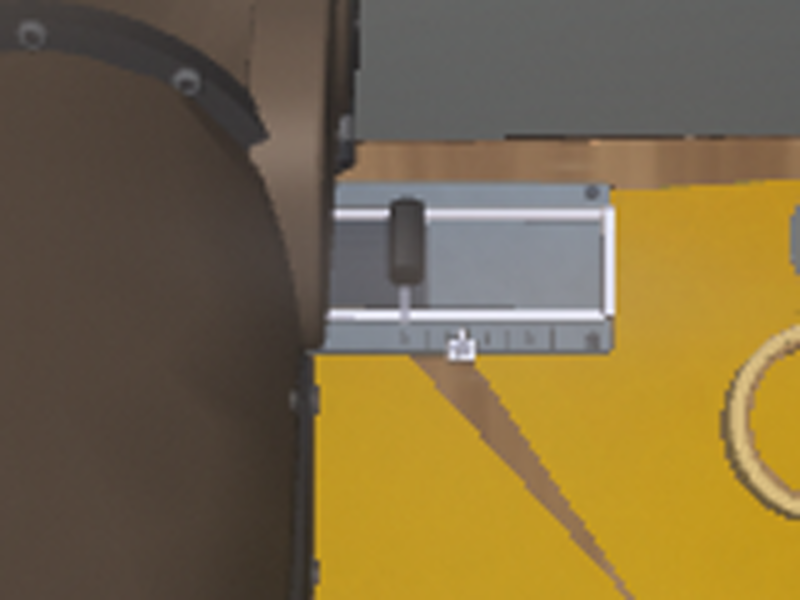

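Run:
```python
from h import *
np.set_printoptions(precision=1,suppress=True)
cx,cy=.603,.039
def s(X):
    r,c=proj("scene",X);return np.array([(c-170)*5+2,(r-130)*5+2])
for n,X in dict(n_tipL=(cx-.03,cy+.021,.077),n_tipR=(cx-.03,cy-.021,.077),n_floor=(cx-.027,cy,.055),f_floor=(cx+.027,cy,.055),f_tipL=(cx+.03,cy+.021,.077),f_tipR=(cx+.03,cy-.021,.077),h_top=(cx,cy-.085,.076),h_bot=(cx-.017,cy-.085-.008,.042),pl_near=(cx-.042,cy+.021,0),tube_far=(.6043+.053,.0414,.152),tube_cap=(.6043-.053,.0414,.152),tube_c=(.6043,.0414,.152),pointer=(cx-.03,cy-.085,.0195),mark=(cx-.04,-.0725,.02)).items(): print(n,s(X))
g=lambda x,y,z:at("top",(90+(y+.5)/5-.5,190+(x+.5)/5-.5),z)
print((g(404,322,.0195)*1e3),(g(461,330,.0195)*1e3),(g(612,352,.012)*1e3),"handle top corners",g(390,200,.076)*1e3,g(422,200,.076)*1e3)
```

```text
n_tipL [187.  310.2]
n_tipR [256.5 286.2]
n_floor [220.9 338.1]
f_floor [155.5 307.3]
f_tipL [114.3 276.4]
f_tipR [182.9 253.9]
h_top [318.8 238.2]
h_bot [354.5 304.2]
pl_near [211.7 462.9]
tube_far [105.6 112.2]
tube_cap [237.4 162.8]
tube_c [169.3 136.7]
pointer [360.5 355.9]
mark [412.1 345.8]
[575.3 -44.9  19.5] [571.2 -71.9  19.5] [ 561.3 -144.3   12. ] handle top corners [619.8 -37.9  76. ] [619.6 -52.2  76. ]
```

Call:
move_arm(rows=[[[-1, -1.5, -15], [0, 0, 0], 0], [[0, 0, -20], [0, 0, 0], 0], [[0, 0, -15], [0, 0, 0], 0], [[0, 0, -5], [0, 0, 0], 0], [[0, 0, -3], [0, 0, 0], 0]])

```text
time_s: 6.75
tool_pos: [0.6039, 0.0405, 0.0851]
eef_rot: [-0.012, -3.141, -0.0]
contact_force: [-0.7, 0.2, -0.4]
width: 0.192
grasp_force: 58.5
```

Call:
move_arm(rows=[[[0, 0, -6], [0, 0, 0], 0], [[0, 0, -6], [0, 0, 0], 0], [[0, 0, -6], [0, 0, 0], 0], [[0, 0, -5], [0, 0, 0], 0], [[0, 0, -2], [0, 0, 0], 0]])

```text
time_s: 7.38
tool_pos: [0.6037, 0.0405, 0.06]
eef_rot: [-0.012, -3.141, -0.0]
contact_force: [-0.3, -0.7, -0.3]
width: 0.192
grasp_force: 58.5
```

Run:
```python
from h import *
a=read_camera("scene")
cv2.imwrite("pics/s3.png",cv2.resize(a[140:230,170:300],None,fx=6,fy=6,interpolation=cv2.INTER_CUBIC)[:,:,::-1])
```

```text
(no output)
```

View pics/s3.png

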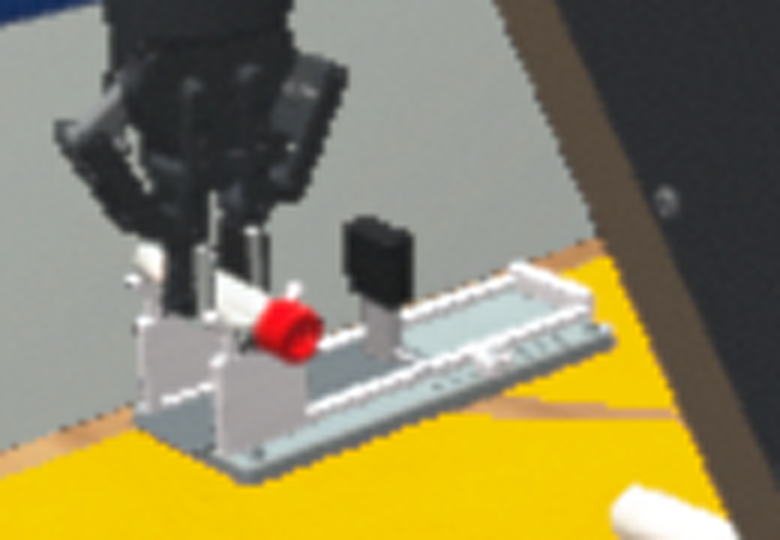

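The tube sits in both notches, with the cap at crop (290,330) just outside the near post. I'm lowering it the last millimetre and releasing.

Call:
move_arm(rows=[[[0, 0, -1], [0, 0, 0], 0], [[0, 0, 0], [0, 0, 0], 0.3], [[0, 0, 0], [0, 0, 0], 0.5], [[0, 0, 0], [0, 0, 0], 0.5], [[0, 0, 0], [0, 0, 0], 0.5]])

```text
time_s: 8.05
tool_pos: [0.6038, 0.0405, 0.0594]
eef_rot: [0.012, 3.142, 0.0]
contact_force: [-0.6, 0.3, 0.4]
width: 0.499
grasp_force: 0.0
```

Call:
move_arm(rows=[[[0, 0, 0], [0, 0, 0], 0.5], [[0, 0, 0], [0, 0, 0], 0.5], [[0, 0, 10], [0, 0, 0], 0.5], [[0, 0, 20], [0, 0, 0], 0.5], [[0, 0, 30], [0, 0, 0], 0.5]])

```text
time_s: 8.68
tool_pos: [0.6035, 0.0405, 0.12]
eef_rot: [-0.012, -3.14, -0.0]
contact_force: [0.2, -0.3, -0.6]
width: 0.497
grasp_force: 0.0
```

Call:
move_arm(rows=[[[0, -10, 20], [0, 0, 0], 0.5], [[0, -25, 0], [0, 0, 0], 0.5], [[0, -25, 0], [0, 0, 0], 0.5], [[0, -25, 0], [0, 0, 0], 0.5], [[0, 0, 0], [0, 0, 0], 0.5]])

```text
time_s: 9.3
tool_pos: [0.6039, -0.0458, 0.14]
eef_rot: [0.015, 3.141, -0.0]
contact_force: [-0.2, -0.2, -0.0]
width: 0.502
grasp_force: 0.0
```

Run:
```python
from h import *
a=read_camera("scene")
cv2.imwrite("pics/s4.png",cv2.resize(a[140:230,170:300],None,fx=6,fy=6,interpolation=cv2.INTER_CUBIC)[:,:,::-1])
s=read_state();print(s["tool_pos"],s["eef_rot"],s["width"])
```

```text
[ 0.60384271 -0.04491499  0.13986784] [1.43151532e-02 3.14106617e+00 1.34976988e-04] 0.4995928258699898
```

View pics/s4.png

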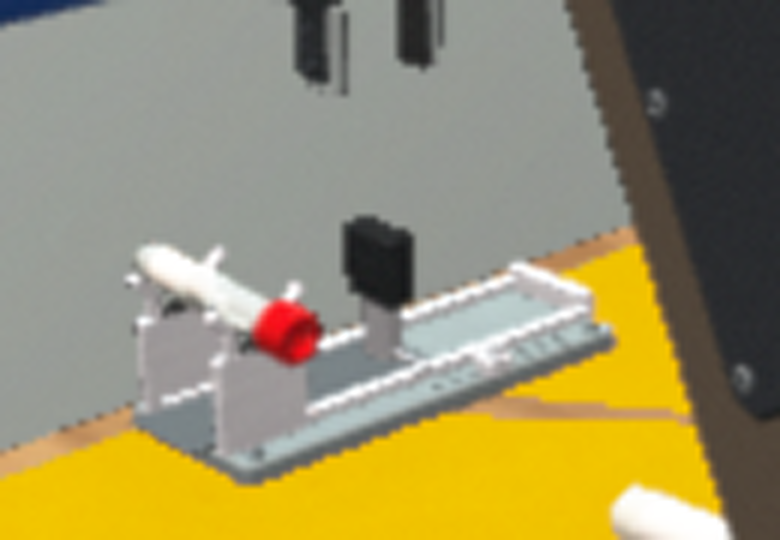

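The tube lies in the cradle, tip at crop (155,258) and cap at (290,330), and the shutter is still shut. Next is the handle grasp.

Call:
move_arm(rows=[[[0, 0, -35], [0, 0, 0], 0.5], [[0, 0, -35], [0, 0, 0], 0.5], [[0, 0, -18], [0, 0, 0], 0.5], [[0, 0, -7], [0, 0, 0], 0.5], [[0, 0, 0], [0, 0, 0], 0.3]])

```text
time_s: 9.98
tool_pos: [0.6041, -0.0443, 0.0447]
eef_rot: [0.012, 3.141, 0.0]
contact_force: [-0.4, -0.2, 0.2]
width: 0.308
grasp_force: 0.0
```

Call:
move_arm(rows=[[[0, 0, 0], [0, 0, 0], 0], [[0, 0, 0], [0, 0, 0], 0], [[0, 0, 0], [0, 0, 0], 0], [[0, 0, 0], [0, 0, 0], 0], [[0, 0, 0], [0, 0, 0], 0]])

```text
time_s: 10.6
tool_pos: [0.6043, -0.0448, 0.0454]
eef_rot: [0.013, 3.14, -0.0]
contact_force: [-1.0, -3.4, 6.8]
width: 0.177
grasp_force: 59.4
```

Call:
move_arm(rows=[[[0, -4, 0], [0, 0, 0], 0], [[0, -6, 0], [0, 0, 0], 0], [[0, -7, 0], [0, 0, 0], 0], [[0, -6, 0], [0, 0, 0], 0], [[0, -4, 0], [0, 0, 0], 0]])

```text
time_s: 11.22
tool_pos: [0.604, -0.071, 0.0454]
eef_rot: [0.013, 3.141, 0.001]
contact_force: [-1.7, 6.3, 9.0]
width: 0.179
grasp_force: 59.8
```

Run:
```python
from h import *
a=read_camera("scene");b=read_camera("top")
A=cv2.resize(a[150:220,180:290],None,fx=7,fy=7,interpolation=cv2.INTER_CUBIC)
B=cv2.resize(b[110:170,190:300],None,fx=7,fy=7,interpolation=cv2.INTER_CUBIC)
cv2.imwrite("pics/s5.png",A[:,:,::-1]);cv2.imwrite("pics/t5.png",B[:,:,::-1])
s=read_state();print(s["tool_pos"],s["width"],s["grasp_force"],s["contact_force"])
for c in("scene","top"):
  for n in("mark_tip","pointer_tip"):
    print(c,n,[(at(c,r["position"],.0195),round(r["score"],2)) for r in tip_of(n,c)[:3]])
```

```text
[ 0.60399144 -0.07107084  0.04539167] 0.1779337665976663 59.77002024650574 [-0.77948062  5.80831991  9.1961528 ]
scene mark_tip []
scene pointer_tip [(array([ 0.58997724, -0.09280101,  0.0195    ]), 0.83)]
top mark_tip []
top pointer_tip []
```

View pics/s5.png

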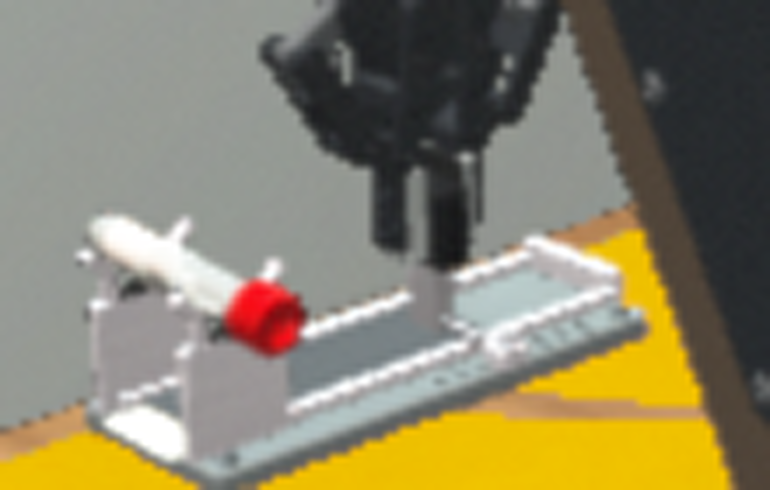

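View pics/t5.png

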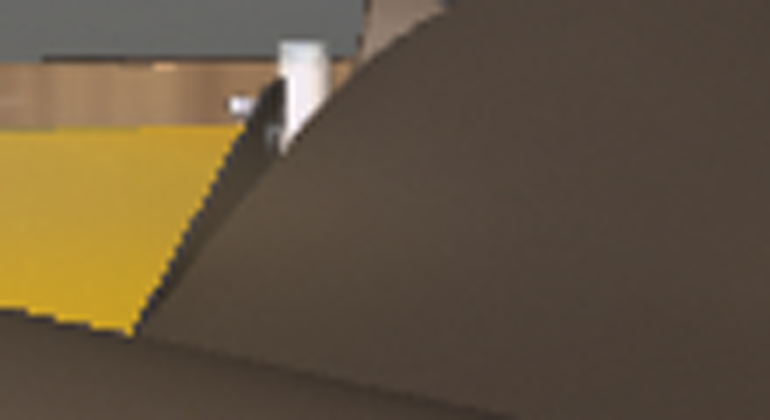

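The scene crop shows the pointer tip near (468,328) and the clip nose near (485,340), which is in line along the stem. The tube is undisturbed. The top measurements gave a 27.1 mm pull and it stands at 26.3 mm, so I'm adding the last 0.8 mm and holding.

Call:
move_arm(rows=[[[0, -0.8, 0], [0, 0, 0], 0], [[0, 0, 0], [0, 0, 0], 0], [[0, 0, 0], [0, 0, 0], 0], [[0, 0, 0], [0, 0, 0], 0], [[0, 0, 0], [0, 0, 0], 0]])

```text
time_s: 12.15
tool_pos: [0.604, -0.0715, 0.0454]
eef_rot: [0.013, 3.141, 0.001]
contact_force: [-2.4, 5.3, 7.8]
width: 0.178
grasp_force: 59.8
```

Call:
move_arm(rows=[[[0, 0, 0], [0, 0, 0], 0], [[0, 0, 0], [0, 0, 0], 0], [[0, 0, 0], [0, 0, 0], 0], [[0, 0, 0], [0, 0, 0], 0], [[0, 0, 0], [0, 0, 0], 0]])

```text
time_s: 12.78
tool_pos: [0.604, -0.0715, 0.0454]
eef_rot: [0.013, 3.141, 0.001]
contact_force: [-2.3, 5.4, 7.8]
width: 0.176
grasp_force: 59.8
```

Run:
```python
from workcell import *
s=read_state();print(s["tool_pos"],s["grasp_force"]);print(job_done())
```

```text
[ 0.60400372 -0.07145552  0.04537874] 59.75906431674957
the job is handed in; nothing more can be done
None
```

The job is handed in at about 12.8 s: the small tube lies released in the cradle, and the gripper holds the shutter about 27 mm out, within about a millimetre of the mark by my image measurements; no verdict came back.

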